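# Ease the airing wedge out from under the vacuum sealer's lid and start its warm-up run

### The job

The vacuum sealer has been standing with a wooden wedge under its heavy glass lid to spare the gasket, and is now wanted for a warm-up run. Set whatever stands in the wedge's way aside, upright on the worktop, work the wedge back out in small slow tugs so that the lid comes down gently, step by step, and lay the wedge on its flat base on the worktop. Then, with the lid shut and not before, press the start button fully down and let it go; knock nothing over and leave the tea box, mug, jam jar and lemon where they are.

Things in the scene. Friction and masses are not known exactly. Their poses are not given: they have to be found in the camera images.
- sealer: compact vacuum sealer, fixed, steel housing 230 mm deep (x), 240 wide (y), flat top plate 85 mm above the worktop. Origin under its centre, at worktop level; x points to its back, y to its left seen from the front. Front face at x = -115 mm. The lid covers the plate from x = -65 mm backward; the 50 mm in front of it are open deck, bare but for the start button. Free worktop reaches 100 mm before its front.
- lid (a joint): hinge of the sealer's heavy glass lid (about 2.4 kg, 14 mm thick, aluminium frame; axis along the sealer's y at its back, 170 mm behind the lid's front edge), rad, 0 = shut, grows as it opens. The wedge holds it at 0.085 to 0.115; it drops under its own weight as the wedge is drawn back and shuts (below 0.006) when the wedge is out.
- lid_edge (a point): middle of the lower front edge of the lid, which bears on the wedge; 3 mm above the top plate when the lid is shut.
- wedge: plain wooden wedge, black rubber sole, 110 mm long (x), 36 wide (y), 40 high at the thick end (-x), thinning evenly to 6 at the thin end. Origin: middle of its flat base. Lies on the sealer's top plate, thin end 39 to 49 mm under the lid, thick end 10 to 23 mm out over the sealer's front. Sits fast: takes 5 to 20 N to draw; the lid's edge drops 3 mm per 10 mm drawn.
- start_button (a joint): travel of the round grey push button, m, 0 = up, 0.006 = fully down; its spring takes about 5 N there and brings it back up.
- start_button_top (a point): middle of the button's top (26 mm across, moves with it), 22 mm above the sealer's top plate, on the deck at the sealer's right front (x = -90, y = -88 mm in the sealer's frame); collar 42 mm across and 12 mm high round it. It is pressed straight down.
- pepper_mill: wooden pepper mill, 58 mm in diameter, 170 tall, 0.2 kg; its head, 48 mm wide, is 123 to 159 mm above its foot. Origin under its centre. One of pepper mill, spice jar and dish soap (which one varies) stands on the worktop 20 to 45 mm before the thick end of the wedge, in its way; the other two stand beside the sealer.
- spice_jar: glass spice jar with a dark cap, 41 mm in diameter, 105 mm tall, about 0.1 kg, standing. Origin under its centre.
- dish_soap: dish soap bottle, 36 mm thick (x), 64 mm wide (y) and 162 mm high to its shoulder, 195 mm with the cap (34 mm in diameter from 162 to 178 mm, a thin spout above), about 0.15 kg, standing. Origin under its centre. Can be held across its thickness or by the cap.
- tea_box: tea box, 68 x 122 mm (x, y), 76 mm tall, standing to the left of the sealer; to be left alone. Origin under its centre.
- mug: mug, 78 mm in diameter with a handle to -y (116 mm over all in y), 101 mm tall, to the left of the sealer at its back; to be left alone. Origin under its middle. Behind it stand kettle and bottles, and wall cupboards hang 0.5 m above the back half of the worktop.
- jam_jar: jam jar, 66 mm in diameter, 90 mm tall, to the right of the sealer; to be left alone. Origin under its centre. Farther right, 0.2 to 0.35 m from the sealer's side, the worktop ends at a tall oven cabinet that the arm must keep clear of.
- lemon: lemon, 83 x 58 x 58 mm, to the left of the sealer; to be left alone.
Mind the look-alikes: they are no part of the job. What is shaped like the dish_soap but orange is not meant.

How it is judged:
By the outcome, as a careful person would: the job done as asked, in the order asked, and still so for the second after the job is handed in, with the robot touching nothing.
It also fails if it takes over 69 s, if anything falls off the work surface, if the arm or the gripper's body presses on something with over 40 N, if the wrist force passes 120 N, or if a joint passes its speed limit or range.

### The arm

A 6-joint arm with a two-finger parallel gripper is mounted at the origin on a cart in front of the work surface, level with it; the furniture and walls round the work are solid. World frame = base frame: x ahead of the robot, y to its left, z up, the work surface at z = 0. Lengths are in m, angles in rad, forces in N, time in s.
With the tool pointing down it reaches from about 0.275 to 0.75 m from the base axis. Payload 10.2 kg.
Tool frame: the origin (TCP) lies between the finger pads; the fingertips stand manip.nose_length ahead of it and the grasp point (between the pads) lies 6 mm ahead of it (manip.nose_length is the distance from the TCP to the fingertips, in m); z points along the fingers, y is the line along which they close (so a half turn about z gives the same grasp; the last joint's range is limited). The gripper opens to 85 mm and grips with 20 to 120 N. Pads are 22 mm wide; open, the fingers measure 114 mm over their backs; the gripper's body (76 mm by 85 mm) begins 54 mm behind the grasp point. The pads swing forward as they close: fully open they stand 13 mm farther back than shut.
Start: joints at [1.086, 0.313, 1.498, -0, 1.331, -0.223], TCP at [0.136, 0.507, 0.256] pointing down, gripper open.
Joint ranges: [-2.94, 2.94], [-0.97, 2.17], [0.19, 2.56], [-1.23, 4.37], [0.02, 3.11], [-2.88, 2.88]. Speed limits (rad/s): [2.39, 2.39, 3.01, 3.14, 3.14, 3.14].

### API

Orientations are given as a unit quaternion [x, y, z, w].
In Python, from plant import manip gives the robot as it stands.
- The arm moves only by the tool drive_tool, never from a script. Its arguments are lists of equal length, an entry for each row: "hand": the closure, from 0 (fully open) to 1 (shut); "slide": the shift along the tool's x, y, z in m, a list of three; "spin": the turn about the tool's z in degrees. In form: {"hand": [hand, ...], "slide": [[dx, dy, dz], ...], "spin": [spin, ...]}. A call has 1 to 10 rows; each row is the pose to reach, as a shift and turn from the pose commanded when the call began, along the tool's axes at that moment; what a row does not reach only later rows make up. A row lasts 1/8 s, in which the tool goes at most 62.5 mm and 10.7 degrees, less where a joint would pass 70% of its speed; a pose out of reach is approached as far as the arm can. A call with a gripper value outside its range is refused whole. The fingers move at their own pace and stop on an object; "force" is the grip in N (left out, the last holds). Time passes only in rows, so rows that repeat a pose let the fingers close. It gives the time, the measured TCP pose, the force, the opening and the grip force at its end, in the units of the state.
- manip.get_state(): the state, without advancing time (a new reading comes with each control period).
- manip.read_camera(name): name is "side" or "top" or "wrist"; returns a dict with "image" (420x560x3 uint8, red, green, blue), "intrinsics" (3x3 intrinsics, pixels), "position" and "rotation" of the camera in the world. Camera axes: x right, y down, z forward; pixel columns grow to the right and rows downward; lengths in m; the calibration is good to about 2 mm. A picture is of the moment at which its call begins. There is no depth.
- manip.job_done(): hands the job in; it is judged then, once.
The state is a dict: "time_s": time; "joints": joint angles; "qd": joint speeds; "effort": joint torques, N m; "position": TCP position; "ee_rot": TCP orientation; "ft_force": force on the tool from outside, world axes, zero at the start; "wrist_torque": the same for the moment, N m; "width": opening from 0.0 (shut) to 1.0 (fully open); "grip_force": force on a finger pad.
Only numpy, scipy, OpenCV 4.12 (cv2) and the standard library are available. Lean on these libraries where they do the work, as an engineer would, in place of code of your own. Each camera call takes 0.05 s, during which the arm holds its last target. There are 200 camera calls.

## Working session

There is one attempt and no reset: what is moved stays moved. The work goes in short steps, Python scripts to look and compute and a tool call to move; the robot and the scene stay as the last step left them, time stands still between calls to the robot, and variables do not carry over. Pictures are saved under pics/ and viewed, at most 10 in all, crops included, and the job is handed in when it is done.

Besides the shell and the picture viewer there is one more tool, called as name(argument=value, ...) on one line, values as JSON. drive_tool: Moves the arm, as the interface text tells. Its arguments: {"type":"object","properties":{"hand":{"type":"array"},"slide":{"type":"array"},"spin":{"type":"array"},"force":{"type":"number"}},"required":["hand","slide","spin"]}

```bash
mkdir -p pics; ls; python3 - <<'E'
from plant import manip
import cv2,numpy as np
print(manip.nose_length, manip.get_state())
for n in("top","side"):
    c=manip.read_camera(n)
    cv2.imwrite(f"pics/{n}0.png",c["image"][:,:,::-1]); print(n,c["intrinsics"],c["position"],c["rotation"])
E
```

```text
pics
0.025 {'time_s': 0.0, 'joints': array([ 1.08560436e+00,  3.13422788e-01,  1.49847122e+00,  8.85634916e-06,
        1.33099488e+00, -2.23391513e-01]), 'qd': array([ 1.27919476e-03, -3.27006445e-04,  1.23344476e-03,  9.16541345e-05,
       -2.04249857e-03,  2.25659520e-04]), 'effort': array([ 1.77374888e-03, -4.12261069e+01, -2.59750199e+01, -8.67402218e-05,
        4.07206608e-03,  1.83318218e-05]), 'position': array([0.1357725 , 0.50689413, 0.25573613]), 'ee_rot': array([ 1.30527739e-01,  9.91444446e-01, -6.06371119e-04, -2.28882107e-04]), 'ft_force': array([-0.10403246, -0.98709918,  0.60041809]), 'wrist_torque': array([0.05265159, 0.00155864, 0.04409748]), 'grip_force': 0.0, 'width': 1.0063590902742143}
top [[398.09563417   0.         278.64333361]
 [  0.         398.09563417 208.56376047]
 [  0.           0.           1.        ]] [0.41182013 0.22828544 0.93557543] [-0.69629838  0.71251569 -0.06817967  0.05330567]
side [[423.83122786   0.         280.03512698]
 [  0.         423.83122786 207.39151237]
 [  0.           0.           1.        ]] [ 0.29457139 -0.62061776  0.8492917 ] [ 0.89818383 -0.12385168  0.05413474 -0.41832522]
```

View pics/top0.png

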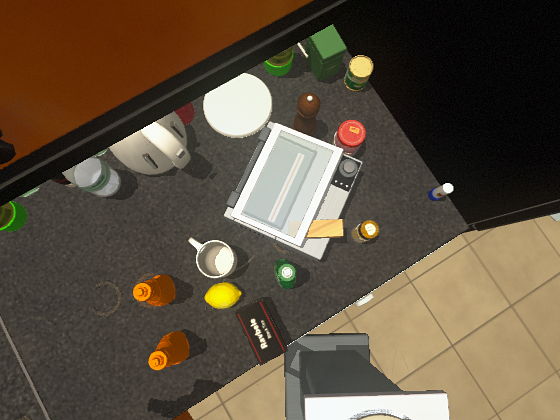

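View pics/side0.png

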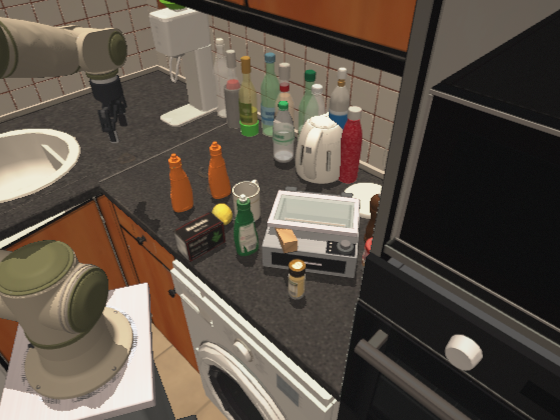

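The top view shows the sealer at (295,190), the wedge at (325,229) and the button at (348,167). In front of the wedge is a small jar (367,231). Candidates for the spice jar are the jar at (367,231) and the gold-lidded jar at (358,70). Candidates for the dish soap are green (286,272), with orange look-alikes at (155,290) and (170,350). I'll check these in a close crop.

```bash
cat > h.py <<'E'
from plant import manip
import cv2,numpy as np
from scipy.spatial.transform import Rotation as R
def cam(n):
    c=manip.read_camera(n); q=np.array(c["rotation"])
    c["R"]=R.from_quat(q).as_matrix() if q.size==4 else q
    return c
def ray(c,u,v,z):
    d=c["R"]@np.linalg.solve(c["intrinsics"],[u,v,1.]); p=np.array(c["position"])
    return p+d*(z-p[2])/d[2]
def proj(c,P):
    q=c["R"].T@(np.array(P)-c["position"]); q=c["intrinsics"]@q; return q[:2]/q[2]
E
python3 - <<'E'
from h import *
t=cam("top"); s=cam("side")
print(proj(t,[.4,.2,0]),proj(t,[.5,.2,0]),proj(t,[.4,.3,0]),proj(s,[.4,.2,0]))
for n,(u,v,z) in dict(jar=(368,230,.105),soap=(287,271,.178),mill=(309,101,.17),button=(348,167,.107),jam=(351,131,.09),tb=(345,222,.125)).items(): print(n,ray(t,u,v,z).round(3))
a=cv2.resize(t["image"][110:290,220:400],(540,540),interpolation=cv2.INTER_CUBIC)
b=cv2.resize(s["image"][180:310,225:391],(0,0),fx=1.5,fy=1.5,interpolation=cv2.INTER_CUBIC)
o=np.zeros((540,800,3),np.uint8);o[:,:540]=a;o[:b.shape[0],545:545+b.shape[1]]=b[:,:255]
cv2.imwrite("pics/c1.png",o[:,:,::-1])
E
```

```text
[283.31640628 282.71422713] [282.18404626 239.52663601] [239.9786456  283.81194412] [239.32728404 251.68728444]
jar [0.506 0.022 0.105]
soap [0.424 0.198 0.178]
mill [0.767 0.143 0.17 ]
button [0.643 0.057 0.107]
jam [0.731 0.042 0.09 ]
tb [0.521 0.073 0.125]
```

View pics/c1.png

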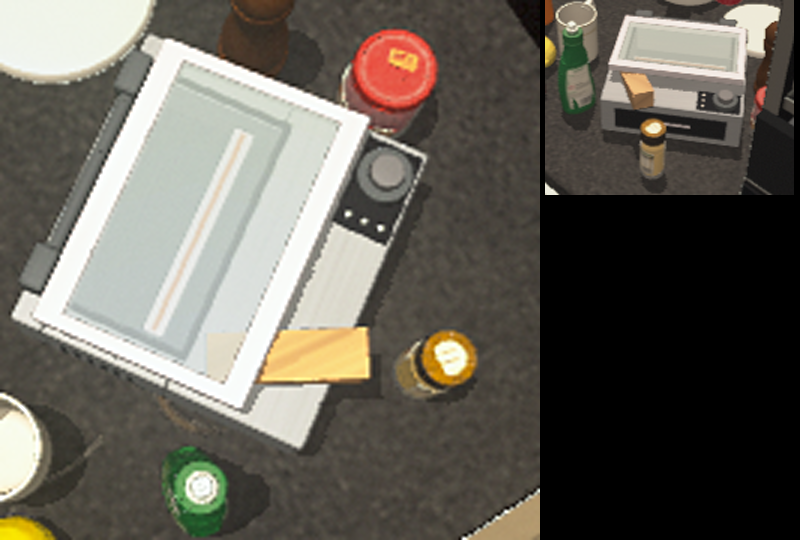

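The crop shows the small jar with the dark-ringed cap at full-image (368,230), in line with the wedge. The gold-lidded jar is far off, so the near one is the spice jar. The wedge's thick end is at (343,219)-(343,237). Next I'll measure precisely.

```bash
cat >> h.py <<'E'
def tri(a,pa,b,pb):
    A=[];y=[]
    for c,p in((a,pa),(b,pb)):
        d=c["R"]@np.linalg.solve(c["intrinsics"],[*p,1.]); d/=np.linalg.norm(d); M=np.eye(3)-np.outer(d,d); A.append(M);y.append(M@c["position"])
    return np.linalg.lstsq(np.vstack(A),np.hstack(y),rcond=None)[0]
def go(P,ang,st=None):
    "slide (tool axes) and spin to put TCP at P with tool y along world angle ang (deg, mod 180)"
    st=st or manip.get_state(); M=R.from_quat(st["ee_rot"]).as_matrix()
    a0=np.degrees(np.arctan2(M[1,1],M[0,1])); d=-((ang-a0+90)%180-90)
    print("slide mm",(M.T@(np.array(P)-st["position"])*1000).round(1),"spin",round(d,1),"alt",round(d-180*np.sign(d),1),"j6",st["joints"][5].round(2))
E
python3 - <<'E'
from h import *
t=cam("top"); s=cam("side")
f=lambda x,y:(220+x/3,110+y/3)
FL,FR,BL=[ray(t,*f(*p),.085) for p in((300,447),(427,157),(15,318))]
print("FL",FL,"FR",FR,"BL",BL)
ax=BL-FL; ay=FL-FR
print("lens",np.linalg.norm(ax),np.linalg.norm(ay),"xang",np.degrees(np.arctan2(ax[1],ax[0])),"yang",np.degrees(np.arctan2(ay[1],ay[0])))
print("jar tri",tri(t,(368.7,229.3),s,(297,264.7)))
hsv=cv2.cvtColor(t["image"],cv2.COLOR_RGB2HSV)
m=cv2.inRange(hsv,(10,80,120),(28,255,255)); m[:, :300]=0; m[:210]=0;m[245:]=0;m[:,350:]=0
c=max(cv2.findContours(m,0,2)[0],key=cv2.contourArea); q=cv2.approxPolyDP(c,3,True)[:,0]
print("wedge",q.tolist())
for p in q: print(p,ray(t,*p,.125).round(4),ray(t,*p,.085).round(4))
for z in(0.085,.125): print([ray(t,*f(*p),z).round(4).tolist() for p in((368,328),(370,382),(262,382),(276,335),(205,332),(205,378))])
E
```

```text
FL [0.44869321 0.12323342 0.085     ] FR [0.65971198 0.01987981 0.085     ] BL [0.5456007  0.32456758 0.085     ]
lens 0.22344240166559587 0.23496997758407043 xang 64.29724970469942 yang 153.90512889073187
jar tri [0.50828044 0.02003414 0.10490661]
wedge [[342, 219], [313, 220], [305, 236], [343, 235]]
[342 219] [0.5278 0.0792 0.125 ] [0.5335 0.0718 0.085 ]
[313 220] [0.527  0.1392 0.125 ] [0.5327 0.1348 0.085 ]
[305 236] [0.4944 0.1569 0.125 ] [0.4984 0.1534 0.085 ]
[343 235] [0.4947 0.0789 0.125 ] [0.4987 0.0715 0.085 ]
[[0.5328, 0.0704, 0.085], [0.4937, 0.071, 0.085], [0.4955, 0.1485, 0.085], [0.5291, 0.1371, 0.085], [0.5324, 0.1882, 0.085], [0.4993, 0.1892, 0.085]]
[[0.5271, 0.0779, 0.125], [0.4899, 0.0784, 0.125], [0.4915, 0.1522, 0.125], [0.5236, 0.1414, 0.125], [0.5268, 0.1901, 0.125], [0.4951, 0.191, 0.125]]
```

```bash
python3 - <<'E'
from h import *
go([.508,.020,.23],0)
E
```

```text
slide mm [-485.5 -374.1   26.2] spin 75.0 alt -105.0 j6 -0.22
```

drive_tool(hand=[0,0,0,0,0,0,0,0,0,0], slide=[[-50,-38,0],[-100,-76,0],[-150,-114,0],[-200,-152,0],[-250,-190,0],[-300,-228,0],[-350,-266,0],[-400,-304,10],[-450,-340,20],[-485,-374,26]], spin=[7.5,15,22.5,30,37.5,45,52.5,60,67.5,75])

```text
time_s: 1.55
position: [0.5194, 0.011, 0.2502]
ee_rot: [0.709, 0.705, 0.0, 0.0]
ft_force: [0.5, 1.6, 0.1]
width: 1.0
grip_force: 0.0
```

Those slides should have been in metres, but the rate limit kept the move harmless. From here on I'll use metres. Checking with the wrist camera.

```bash
python3 - <<'E'
from h import *
w=cam("wrist"); cv2.imwrite("pics/w1.png",w["image"][:,:,::-1])
st=manip.get_state();print(st["position"],st["qd"].round(3))
go([.508,.020,.13],0)
print("jar expected px",proj(w,[.508,.020,.105]),"wedge thick",proj(w,[.51,.078,.125]), w["position"])
E
```

```text
[0.52240267 0.00573139 0.24915168] [ 0.087 -0.05   0.091  0.016 -0.015 -0.06 ]
slide mm [ 14.3 -14.7 119.1] spin -0.8 alt 179.2 j6 -0.2
jar expected px [269.5077034  194.33167774] wedge thick [269.95623236 129.03255141] [0.51887755 0.07782201 0.36807431]
```

View pics/w1.png

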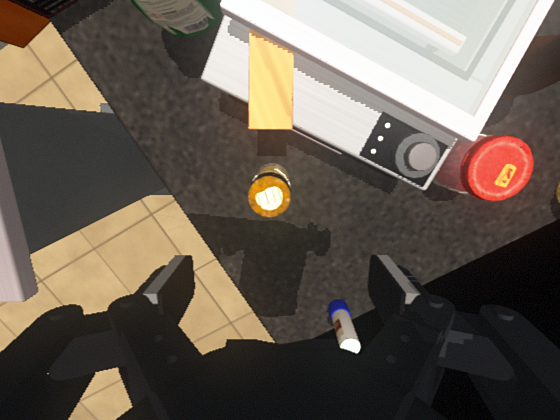

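The wrist view shows the jar cap at (270,196) and the wedge's thick end at (271,129), both as predicted. The button is at (422,156).

drive_tool(hand=[0,0], slide=[[0,0,0],[0,0,0]], spin=[0,0])

```text
time_s: 1.85
position: [0.5179, 0.0137, 0.2502]
ee_rot: [0.707, 0.708, -0.0, -0.0]
ft_force: [-0.6, 0.1, -0.7]
width: 1.004
grip_force: 0.0
```

```bash
python3 - <<'E'
from h import *
st=manip.get_state();print(st["position"],st["qd"].round(3))
go([.508,.020,.10],0)
w=cam("wrist")
print(ray(w,422,156,.107)) 
E
```

```text
[0.51794604 0.01367752 0.25023352] [ 0.014 -0.011  0.003 -0.002 -0.001  0.   ]
slide mm [  6.3  -9.9 150.2] spin 0.1 alt -179.9 j6 -0.2
[0.64146442 0.05783381 0.107     ]
```

drive_tool(hand=[0,0,0,0,0,0,0], slide=[[0.006,-0.01,0],[0.006,-0.01,0.04],[0.006,-0.01,0.08],[0.006,-0.01,0.12],[0.006,-0.01,0.15],[0.006,-0.01,0.17],[0.006,-0.01,0.17]], spin=[0,0,0,0,0,0,0])

```text
time_s: 2.78
position: [0.5072, 0.0199, 0.0796]
ee_rot: [0.707, 0.707, -0.001, -0.001]
ft_force: [-0.3, -0.9, 0.2]
width: 0.997
grip_force: 0.0
```

drive_tool(hand=[0.3,0.6,0.7,0.7,0.7], slide=[[0,0,0],[0,0,0],[0,0,0],[0,0,0],[0,0,0]], spin=[0,0,0,0,0], force=25)

```text
time_s: 3.4
position: [0.5087, 0.019, 0.081]
ee_rot: [0.707, 0.707, 0.0, 0.0]
ft_force: [-2.7, 0.2, 6.6]
width: 0.469
grip_force: 25.2
```

drive_tool(hand=[0.7,0.7,0.7,0.7,0.7,0.7,0.7,0.7,0.7], slide=[[0,0,-0.015],[0,0,-0.03],[0.015,-0.03,-0.03],[0.032,-0.065,-0.03],[0.05,-0.1,-0.03],[0.05,-0.103,-0.02],[0.05,-0.103,-0.008],[0.05,-0.103,0],[0.05,-0.103,0]], spin=[0,0,0,0,0,0,0,0,0])

```text
time_s: 4.53
position: [0.406, 0.0686, 0.0797]
ee_rot: [0.707, 0.707, -0.0, -0.0]
ft_force: [-0.4, -0.1, 0.0]
width: 0.469
grip_force: 25.4
```

drive_tool(hand=[0.5,0.2,0,0,0,0,0,0], slide=[[0,0,0],[0,0,0],[0,0,0],[0,0,-0.03],[0,0,-0.08],[0,0,-0.12],[0,0,-0.12],[0,0,-0.12]], spin=[0,0,0,0,0,0,0,0])

```text
time_s: 5.52
position: [0.405, 0.069, 0.1994]
ee_rot: [0.707, 0.707, -0.0, -0.0]
ft_force: [0.2, -0.1, -0.5]
width: 1.002
grip_force: 0.0
```

```bash
python3 - <<'E'
from h import *
st=manip.get_state();print(st["position"],st["qd"].round(3))
s=cam("side");w=cam("wrist")
o=np.hstack([s["image"][170:320,200:400],cv2.resize(w["image"],(200,150))]);cv2.imwrite("pics/a2.png",cv2.resize(o,(800,300))[:,:,::-1])
# wedge pose from wrist
hsv=cv2.cvtColor(w["image"],cv2.COLOR_RGB2HSV)
m=cv2.inRange(hsv,(12,90,150),(26,255,255))
P=proj(w,[.51,.11,.12]);print(P)
for c in cv2.findContours(m,0,2)[0]:
    if cv2.contourArea(c)>300: q=cv2.approxPolyDP(c,4,True)[:,0]; print(q.tolist(),[ray(w,*p,.125).round(4).tolist() for p in q])
go([.511,.087,.16],-2)
E
```

```text
[0.40500653 0.06899169 0.19942883] [-0.001  0.015  0.009 -0.     0.001  0.   ]
[438.66485741 168.92292546]
[[117, 368], [96, 372], [69, 419], [81, 411], [87, 414], [84, 419], [114, 419], [131, 407]] [[0.272, -0.0492, 0.125], [0.2544, -0.0532, 0.125], [0.2231, -0.1024, 0.125], [0.2349, -0.0936, 0.125], [0.2394, -0.0969, 0.125], [0.2359, -0.1023, 0.125], [0.2615, -0.1023, 0.125], [0.2778, -0.0892, 0.125]]
[[312, 338], [226, 205], [221, 212], [190, 211], [164, 234], [177, 226], [175, 232], [157, 240], [91, 298], [94, 312], [106, 310], [115, 298], [133, 293], [174, 254], [192, 254], [195, 294], [179, 326], [202, 353], [224, 346], [226, 338], [279, 343]] [[0.4279, -0.0205, 0.125], [0.3664, 0.0861, 0.125], [0.3628, 0.0812, 0.125], [0.3416, 0.0819, 0.125], [0.322, 0.0652, 0.125], [0.3317, 0.0711, 0.125], [0.3299, 0.0666, 0.125], [0.3166, 0.0607, 0.125], [0.2621, 0.0144, 0.125], [0.2623, 0.0024, 0.125], [0.2717, 0.0042, 0.125], [0.28, 0.0144, 0.125], [0.294, 0.0187, 0.125], [0.3275, 0.05, 0.125], [0.3404, 0.05, 0.125], [0.34, 0.0179, 0.125], [0.3255, -0.0098, 0.125], [0.3414, -0.0346, 0.125]
[... 594 characters left out ...]
784, 0.125], [0.5181, 0.1383, 0.125]]
[[0, 79], [0, 105], [50, 106], [61, 99], [52, 107], [60, 136], [127, 134], [129, 116], [169, 116], [130, 62], [121, 59], [92, 79], [119, 58], [91, 46], [82, 31], [50, 62], [30, 57]] [[0.2327, 0.1653, 0.125], [0.2289, 0.1503, 0.125], [0.26, 0.1497, 0.125], [0.2676, 0.1538, 0.125], [0.2611, 0.1492, 0.125], [0.2625, 0.1316, 0.125], [0.3056, 0.1329, 0.125], [0.3084, 0.1438, 0.125], [0.3335, 0.1438, 0.125], [0.3133, 0.1747, 0.125], [0.3081, 0.1763, 0.125], [0.2888, 0.1653, 0.125], [0.307, 0.1768, 0.125], [0.2914, 0.1833, 0.125], [0.2874, 0.1912, 0.125], [0.2652, 0.1747, 0.125], [0.2538, 0.1774, 0.125]]
slide mm [ 18.  106.2  38.8] spin 2.0 alt -178.0 j6 -0.12
```

View pics/a2.png

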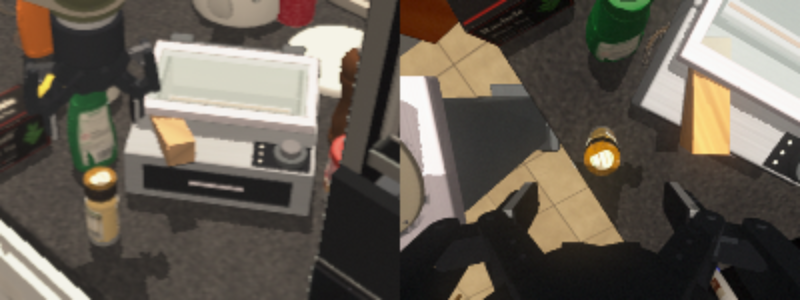

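The jar stands upright at (0.405, 0.069), wrist crop (600,157). The wedge corners are now refined, with the thick end centred at (0.509, 0.079) and an axis of 87.7°. Moving to grasp the wedge.

drive_tool(hand=[0,0,0,0,0,0,0,0], slide=[[0.01,0.05,0],[0.02,0.09,0],[0.024,0.105,0.01],[0.024,0.105,0.03],[0.024,0.105,0.05],[0.024,0.105,0.07],[0.024,0.105,0.084],[0.024,0.105,0.084]], spin=[2,2,2,2,2,2,2,2])

```text
time_s: 6.62
position: [0.5098, 0.093, 0.115]
ee_rot: [0.719, 0.695, -0.001, -0.001]
ft_force: [-0.2, 0.3, 0.6]
width: 1.0
grip_force: 0.0
```

drive_tool(hand=[0.3,0.6,0.75,0.75,0.75,0.75], slide=[[0,0,0],[0,0,0],[0,0,0],[0,0,0],[0,0,0],[0,0,0]], spin=[0,0,0,0,0,0], force=70)

```text
time_s: 7.38
position: [0.5107, 0.0929, 0.1169]
ee_rot: [0.719, 0.695, 0.0, 0.0]
ft_force: [-2.0, -0.6, 5.8]
width: 0.41
grip_force: 71.1
```

drive_tool(hand=[0.75,0.75,0.75,0.75,0.75,0.75,0.75,0.75,0.75,0.75], slide=[[-0.001,0,0],[-0.002,0,0],[-0.003,0,0],[-0.003,0,0],[-0.004,0,0],[-0.005,0,0],[-0.006,0,0],[-0.006,0,0],[-0.006,0,0],[-0.006,0,0]], spin=[0,0,0,0,0,0,0,0,0,0])

```text
time_s: 8.62
position: [0.5102, 0.0891, 0.1169]
ee_rot: [0.719, 0.695, 0.002, -0.001]
ft_force: [-1.1, 15.4, 4.7]
width: 0.411
grip_force: 71.1
```

```bash
python3 - <<'E'
from h import *
st=manip.get_state();print(st["position"],st["ft_force"],st["grip_force"])
s=cam("side");t=cam("top")
o=np.hstack([cv2.resize(s["image"][180:300,240:380],(0,0),fx=2.8,fy=2.8),cv2.resize(t["image"][130:250,230:370],(0,0),fx=2.8,fy=2.8)]);cv2.imwrite("pics/a3.png",o[:,:,::-1])
E
```

```text
[0.51023262 0.08913013 0.11692396] [-1.12850211 15.38107469  4.70152985] 71.14996522665024
```

View pics/a3.png

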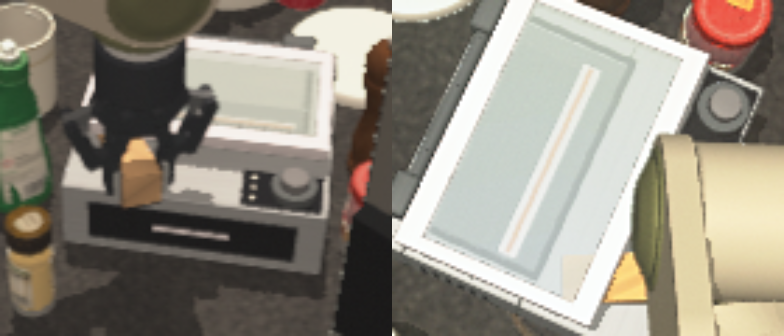

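The wedge is held and moving with the hand, with a pull of about 15 N. Both pictures show the wedge between the fingers and the lid still propped. Continuing the tugs.

drive_tool(hand=[0.75,0.75,0.75,0.75,0.75,0.75,0.75,0.75,0.75,0.75], slide=[[-0.0015,0,0],[-0.003,0,0],[-0.0045,0,0],[-0.0045,0,0],[-0.006,0,0],[-0.0075,0,0],[-0.009,0,0],[-0.009,0,0],[-0.01,0,0],[-0.01,0,0]], spin=[0,0,0,0,0,0,0,0,0,0])

```text
time_s: 9.98
position: [0.5098, 0.0791, 0.1169]
ee_rot: [0.719, 0.695, 0.002, -0.001]
ft_force: [-0.5, 15.1, 6.4]
width: 0.411
grip_force: 71.3
```

drive_tool(hand=[0.75,0.75,0.75,0.75,0.75,0.75,0.75,0.75,0.75,0.75], slide=[[-0.0015,0,0],[-0.003,0,0],[-0.0045,0,0],[-0.0045,0,0],[-0.006,0,0],[-0.0075,0,0],[-0.009,0,0],[-0.009,0,0],[-0.01,0,0],[-0.01,0,0]], spin=[0,0,0,0,0,0,0,0,0,0])

```text
time_s: 11.22
position: [0.5095, 0.0691, 0.1169]
ee_rot: [0.719, 0.695, 0.002, -0.001]
ft_force: [-1.5, 14.6, 5.3]
width: 0.411
grip_force: 71.3
```

drive_tool(hand=[0.75,0.75,0.75,0.75,0.75,0.75,0.75,0.75,0.75,0.75], slide=[[-0.0015,0,0],[-0.003,0,0],[-0.0045,0,0],[-0.0045,0,0],[-0.006,0,0],[-0.0075,0,0],[-0.009,0,0],[-0.009,0,0],[-0.01,0,0],[-0.01,0,0]], spin=[0,0,0,0,0,0,0,0,0,0])

```text
time_s: 12.48
position: [0.5092, 0.059, 0.1169]
ee_rot: [0.719, 0.695, 0.002, -0.001]
ft_force: [-0.8, 13.3, 5.3]
width: 0.41
grip_force: 71.3
```

drive_tool(hand=[0.75,0.75,0.75,0.75,0.75,0.75,0.75,0.75,0.75,0.75], slide=[[-0.001,0,0],[-0.002,0,0],[-0.003,0,0],[-0.003,0,0],[-0.004,0,0],[-0.005,0,0],[-0.006,0,0],[-0.006,0,0],[-0.007,0,0],[-0.007,0,0]], spin=[0,0,0,0,0,0,0,0,0,0])

```text
time_s: 13.72
position: [0.5089, 0.052, 0.1168]
ee_rot: [0.719, 0.695, 0.002, -0.001]
ft_force: [-0.2, 13.1, 5.6]
width: 0.409
grip_force: 71.2
```

drive_tool(hand=[0.75,0.75,0.75,0.75,0.75,0.75,0.75,0.75,0.75,0.75], slide=[[-0.001,0,0],[-0.002,0,0],[-0.003,0,0],[-0.003,0,0],[-0.004,0,0],[-0.005,0,0],[-0.006,0,0],[-0.006,0,0],[-0.007,0,0],[-0.007,0,0]], spin=[0,0,0,0,0,0,0,0,0,0])

```text
time_s: 14.98
position: [0.5087, 0.045, 0.1168]
ee_rot: [0.719, 0.695, 0.002, -0.001]
ft_force: [0.6, 14.0, 4.9]
width: 0.411
grip_force: 71.2
```

```bash
python3 - <<'E'
from h import *
s=cam("side");t=cam("top");w=cam("wrist")
o=np.hstack([cv2.resize(s["image"][180:300,240:380],(400,342)),cv2.resize(w["image"],(400,342))]);cv2.imwrite("pics/a4.png",o[:,:,::-1])
print(proj(w,[.5087,.031,.125]),proj(w,[.513,.141,.091]))
E
```

```text
[283.97452457 320.33519988] [284.99911029  60.00128664]
```

View pics/a4.png

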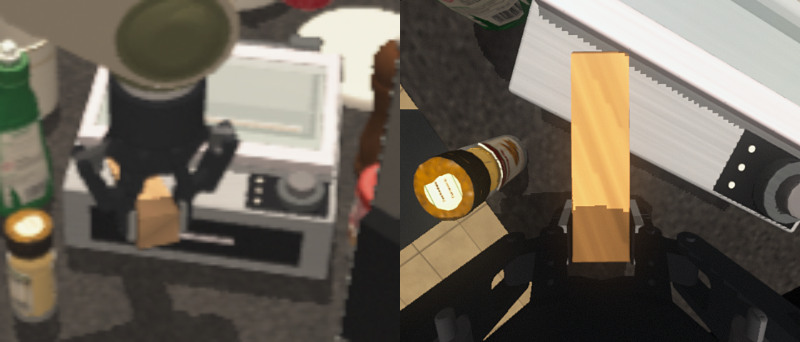

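The wrist view shows the wedge almost out. Only its right thin corner, at crop (628,55), is still under the lid frame, and there is no slip in the grip.

drive_tool(hand=[0.75,0.75,0.75,0.75,0.75,0.75,0.75,0.75,0.75,0.75], slide=[[-0.001,0,0],[-0.002,0,0],[-0.003,0,0],[-0.004,0,0],[-0.004,0,0],[-0.005,0,0],[-0.006,0,0],[-0.007,0,0],[-0.008,0,0],[-0.008,0,0]], spin=[0,0,0,0,0,0,0,0,0,0])

```text
time_s: 16.38
position: [0.5087, 0.0349, 0.1166]
ee_rot: [0.72, 0.694, 0.001, 0.0]
ft_force: [0.1, 2.8, 5.3]
width: 0.408
grip_force: 71.1
```

drive_tool(hand=[0.75,0.75,0.75,0.75,0.75,0.75,0.75,0.75,0.75,0.75], slide=[[-0.001,0,0],[-0.002,0,0],[-0.003,0,0],[-0.004,0,0],[-0.005,0,0],[-0.006,0,0],[-0.007,0,0],[-0.008,0,0],[-0.008,0,0],[-0.008,0,0]], spin=[0,0,0,0,0,0,0,0,0,0])

```text
time_s: 17.62
position: [0.5084, 0.0269, 0.1165]
ee_rot: [0.719, 0.694, 0.0, 0.0]
ft_force: [0.0, 2.7, 6.1]
width: 0.408
grip_force: 71.1
```

drive_tool(hand=[0.75,0.75,0.75,0.75,0.75,0.75,0.75,0.75,0.75], slide=[[0,0,-0.01],[-0.01,0,-0.02],[-0.03,0,-0.02],[-0.055,0,-0.02],[-0.072,0,-0.02],[-0.072,0,0],[-0.072,0,0.03],[-0.072,0,0.06],[-0.072,0,0.06]], spin=[0,0,0,0,0,0,0,0,0])

```text
time_s: 18.75
position: [0.5046, -0.045, 0.055]
ee_rot: [0.719, 0.695, -0.001, -0.002]
ft_force: [0.7, 0.1, -0.9]
width: 0.408
grip_force: 70.2
```

drive_tool(hand=[0.75,0.75,0.75,0.75,0.75], slide=[[0,0,0.008],[0,0,0.015],[0,0,0.02],[0,0,0.023],[0,0,0.023]], spin=[0,0,0,0,0])

```text
time_s: 19.38
position: [0.5056, -0.0449, 0.0331]
ee_rot: [0.719, 0.695, -0.0, -0.0]
ft_force: [-0.0, -0.3, -1.2]
width: 0.409
grip_force: 70.2
```

drive_tool(hand=[0.75,0.75,0.75,0.75], slide=[[0,0,0.001],[0,0,0.002],[0,0,0.002],[0,0,0.002]], spin=[0,0,0,0])

```text
time_s: 19.88
position: [0.5057, -0.045, 0.0319]
ee_rot: [0.719, 0.695, 0.0, 0.0]
ft_force: [-3.2, -0.5, 8.0]
width: 0.406
grip_force: 71.5
```

Contact at 8 N, so release and rise.

drive_tool(hand=[0.6,0.4,0.2,0.1,0.1,0.1,0.1,0.1,0.1,0.1], slide=[[0,0,0],[0,0,0],[0,0,0],[0,0,-0.02],[0,0,-0.06],[0,0,-0.12],[0,0,-0.17],[0,0,-0.17],[0,0,-0.17],[0,0,-0.17]], spin=[0,0,0,0,0,0,0,0,0,0])

```text
time_s: 21.12
position: [0.5051, -0.0448, 0.1997]
ee_rot: [0.719, 0.695, -0.001, -0.001]
ft_force: [0.9, -0.4, 0.1]
width: 0.9
grip_force: 0.0
```

```bash
python3 - <<'E'
from h import *
st=manip.get_state();print(st["position"],st["joints"].round(2))
s=cam("side");w=cam("wrist")
o=np.hstack([cv2.resize(s["image"][180:330,240:400],(366,342)),cv2.resize(w["image"],(434,342))]);cv2.imwrite("pics/a5.png",o[:,:,::-1])
print("button pred wrist crop",proj(w,[.643,.0575,.107])*434/560+[366,0],[ 0,0],"side",proj(s,[.643,.0575,.107]))
go([.643,.0575,.17],-26); go([.643,.0575,.17],64)
E
```

```text
[ 0.50505244 -0.04480196  0.1997106 ] [-0.32  0.33  1.63  0.    1.18 -0.28]
button pred wrist crop [743.02263259  50.93657142] [0, 0] side [344.23740986 242.16859122]
slide mm [107.1 134.2  29.9] spin 24.0 alt -156.0 j6 -0.28
slide mm [107.1 134.2  29.9] spin -66.0 alt 114.0 j6 -0.28
```

View pics/a5.png

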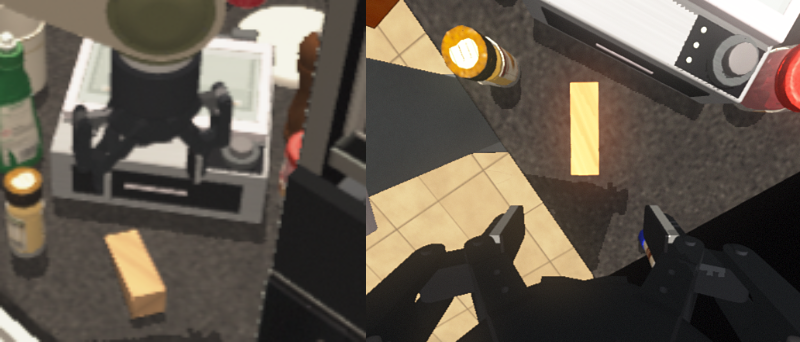

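The wedge lies flat, the jar is upright and the lid is down. The button is at wrist crop (743,51), as predicted. Moving above the button with the fingers shut.

drive_tool(hand=[0.5,1,1,1,1,1,1,1,1,1], slide=[[0.02,0.03,0],[0.05,0.06,0],[0.08,0.1,0],[0.107,0.134,0],[0.107,0.134,0],[0.107,0.134,0.02],[0.107,0.134,0.04],[0.107,0.134,0.05],[0.107,0.134,0.05],[0.107,0.134,0.05]], spin=[8,16,24,24,24,24,24,24,24,24])

```text
time_s: 22.48
position: [0.6435, 0.0571, 0.1521]
ee_rot: [0.848, 0.53, 0.001, 0.0]
ft_force: [-0.1, -0.0, -0.4]
width: -0.001
grip_force: 0.0
```

```bash
python3 - <<'E'
from h import *
st=manip.get_state();print(st["position"],st["width"],st["ft_force"])
w=cam("wrist");t=cam("top")
g=cv2.cvtColor(w["image"],cv2.COLOR_RGB2BGR)
tip=st["position"]-[0,0,.025]
for p,c in((tip,(0,0,255)),([.643,.0575,.107],(0,255,0))): cv2.circle(g,tuple(int(x) for x in proj(w,p)),3,c,-1)
cv2.imwrite("pics/a6.png",g)
go([.643,.0575,.132],-26)
E
```

```text
[0.64346687 0.05711974 0.15206223] -0.0005875776218262184 [-0.09777414 -0.01369735 -0.42828624]
slide mm [ 0.  -0.6 20. ] spin -0.0 alt 180.0 j6 0.36
```

View pics/a6.png

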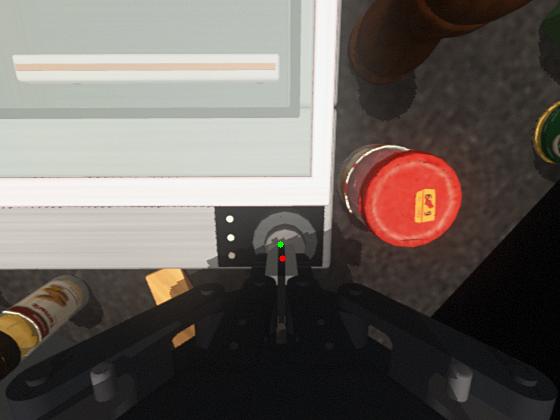

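The collar is centred near (284,243) and the predicted button top is at (280,244), so they agree within 3 mm. Pressing now.

drive_tool(hand=[1,1,1,1,1,1,1,1], slide=[[0,-0.001,0.01],[0,-0.001,0.016],[0,-0.001,0.02],[0,-0.001,0.023],[0,-0.001,0.026],[0,-0.001,0.027],[0,-0.001,0.027],[0,-0.001,0.027]], spin=[0,0,0,0,0,0,0,0])

```text
time_s: 23.58
position: [0.6423, 0.0578, 0.1259]
ee_rot: [0.848, 0.53, 0.0, 0.0]
ft_force: [-8.9, 1.0, 13.4]
width: -0.0
grip_force: 6.9
```

drive_tool(hand=[1,1,1], slide=[[0,0,0.001],[0,0,0.001],[0,0,0.001]], spin=[0,0,0])

```text
time_s: 23.95
position: [0.6423, 0.0578, 0.1258]
ee_rot: [0.848, 0.53, 0.0, 0.0]
ft_force: [-11.0, 0.2, 19.0]
width: -0.003
grip_force: 9.7
```

drive_tool(hand=[1,1,1,1,1,1,1,1,1], slide=[[0,0,-0.003],[0,0,-0.008],[0,0,-0.02],[0,0,-0.05],[0,0,-0.1],[-0.05,0,-0.12],[-0.1,0,-0.12],[-0.1,0,-0.12],[-0.1,0,-0.12]], spin=[0,0,0,0,0,0,0,0,0])

```text
time_s: 25.08
position: [0.5988, -0.0319, 0.2435]
ee_rot: [0.848, 0.53, 0.0, 0.0]
ft_force: [0.5, -0.1, -0.8]
width: -0.003
grip_force: 0.0
```

```bash
python3 - <<'E'
from h import *
st=manip.get_state();print(st["position"],st["qd"].round(3))
s=cam("side");w=cam("wrist")
o=np.hstack([cv2.resize(s["image"][160:310,220:400],(410,342)),cv2.resize(w["image"],(390,342))]);cv2.imwrite("pics/a7.png",o[:,:,::-1])
E
```

```text
[ 0.59878109 -0.03194402  0.24349328] [ 0.021  0.009 -0.005 -0.001  0.     0.001]
```

View pics/a7.png

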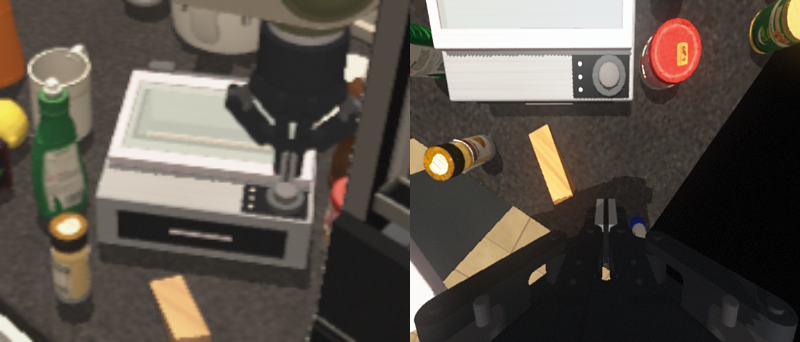

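The lid is shut, the button is up again, the wedge lies flat and the jar is upright. Everything else is untouched, so I'm handing in.

```bash
python3 -c "
from plant import manip; print(manip.job_done())"
```

```text
the job is handed in; nothing more can be done
None
```

I handed the job in at about 25 s: the spice jar is set aside upright, the wedge is drawn out in small tugs and laid flat, and the button was pressed to its stop and let go with the lid down (lid and button judged from camera and force readings).

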